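# Walk the battery pack into the test dock

### The arm

A 6-joint arm with a two-finger parallel gripper is mounted at the origin on the work surface. World frame = base frame: x ahead of the robot, y to its left, z up, the work surface at z = 0. Lengths are in m, angles in rad, forces in N, time in s.
With the tool pointing down it reaches from about 0.35 to 0.925 m from the base axis. Payload 6.4 kg.
Tool frame: the origin (TCP) lies at the very end of the fingers, on their centre line; the grasp point (between the pads) lies 19 mm behind it (manip.tcp_to_grasp is the distance from the TCP to the grasp point, in m); z points along the fingers, y is the line along which they close (so a half turn about z gives the same grasp; the last joint's range is limited). The gripper opens to 94 mm and grips with 3 to 60 N. Pads are 16 mm wide; open, the fingers measure 119 mm over their backs; the gripper's body (75 mm by 177 mm) begins 78 mm behind the grasp point.
Start: joints at [-1.324, 0.245, 1.558, -0, 1.339, -0.174], TCP at [0.266, -0.593, 0.205] pointing down, gripper open.
Joint ranges: [-3.13, 3.13], [-1.02, 2.26], [0.13, 2.54], [-0.95, 4.09], [0.21, 2.88], [-2.74, 2.74]. Speed limits (rad/s): [2.57, 2.57, 3.14, 3.14, 3.14, 3.14].

### API

Orientations are given as a unit quaternion [w, x, y, z].
In Python, from rig import manip, snapshot, camera_model, job, recognise gives the robot as it stands. Calls block until the motion is done:
- manip.reach(position, orientation): joint-space move of the TCP to a pose.
- manip.movel(position, rotation=None, feed=0.15, until_force=None): straight line of the TCP; rotation=None keeps the orientation; feed is the mean speed in m/s. With until_force (N) it stops when the force on the tool has changed by that much, and returns True; else False.
- manip.move_j(angles): joint-space move.
- manip.command_gripper(opening): finger opening in m; the grip force is fixed at half the most; returns when the fingers have stopped.
- manip.pause(seconds).
- manip.inverse_kinematics(position, orientation): joint angles nearest the present ones, or None.
- manip.get_state(): the state.
- snapshot(name): name is "side" or "top"; returns the picture (420x560x3 uint8, red, green, blue); there is no depth.
- camera_model(name): a dict with "vertical_fov" (degrees; the focal length in pixels is half the picture's height over the tangent of half this angle, whatever the lens; pixels are square), "cx", "cy" (the principal point, pixels), "rvec" (rotation vector, rad) and "tvec" (3), from world to camera coordinates, as OpenCV has them. Camera axes: x right, y down, z forward; pixel columns grow to the right and rows downward; lengths in m; the calibration is good to about 2 mm. A picture is of the moment at which its call begins. camera_model takes no time and is no camera call.
A pose or a line that the arm cannot do raises manip.PlanningError and nothing moves.
- job.finish_job(): hands the job in; it is judged then, once.
Trained networks look in the newest picture that a camera, given by its name, has taken for a name from the list of things; names that differ only in an ending like _2 or _b are one class to them, and where a whole thing is asked for, a point or a joint stands for the part that bears it (a point fixed in the world has none). Each returns a list of dicts, best first, with "score" (0 to 1); they miss things now and then, are a little off and sometimes report something else, mostly with a low value. They report only what shows in the picture. A call takes as long as a camera call. They do not tell look-alikes from the thing itself.
- recognise(thing, camera): "centre" ([x, y, z] in m, in world coordinates, good to about 4 mm: the middle of the surface that is visible of it).
The state is a dict: "time": time; "joints": joint angles; "joint_velocities": joint speeds; "effort": joint torques, N m; "tool_pos": TCP position; "ee_rot": TCP orientation; "force": force on the tool from outside, world axes, zero at the start; "ft_torque": the same for the moment, N m; "opening": finger opening in m; "grasp_force": force on a finger pad.
Only numpy, scipy, OpenCV 4.12 (cv2) and the standard library are available. Lean on these libraries where they do the work, as an engineer would, in place of code of your own. Each camera call takes 0.05 s, during which the arm holds its last target. There are 200 camera calls.

### The job

Walk the heavy battery pack ahead into the test dock by pushing its two rear corner bumpers in turn, so that first its left end (left as seen from the robot), then its right, then its left again and so on, swings ahead of the other end by about 25 mm: at least these three swings. Keep it flat on the bench, never press the display between the bumpers, and do not slam it into the dock. It must end with its front flush against both rubber stops, between the two cheeks, with the other things on the bench left alone.

Things in the scene. Friction and masses are not known exactly. Their poses are not given: they have to be found in the camera images.
- battery: green battery pack, 105 mm deep (x), 165 mm wide (y), 70 mm high, 1 to 1.6 kg, free on the bench. Origin: centre of its underside. x points ahead, from the rear to the flat front (towards the dock), y to its left. Two black rubber bumpers at the rear corners, 45 mm wide, 10 mm deep, nearly full height, flush with the ends, are its rearmost faces, 52.5 mm behind the origin.
- display: glass display window, 66 x 50 mm, in the 75 mm wide recess between the bumpers, its face 7 mm ahead of the bumpers' rear faces. It must not be pressed. Origin: at its middle, 37 mm above the bench; axes as the battery's.
- bumper_left (a point): middle of the left bumper's rear face: battery frame (-52.5, +60, 30) mm. Pushed ahead here (3 to 8 N), the pack turns about its other end, a point 80 to 110 mm to the right of its middle, and so gains ground: some 30 mm when it turns from 25 mm lead of one end to 25 mm of the other. Its mean heading steers it.
- bumper_right (a point): middle of the right bumper's rear face: battery frame (-52.5, -60, 30) mm. Pushed ahead here, the pack turns about a point 80 to 110 mm to the left of its middle. A pusher that also bears down on the pack makes it stick; easing up frees it.
- front_left (a point): left end of the battery's front face: battery frame (+52.5, +82.5, 30) mm.
- front_right (a point): right end of the battery's front face: battery frame (+52.5, -82.5, 30) mm.
- dock: silver test dock fixed to the bench: wall 50 mm high with two black stops (40 mm wide, 60 mm left and right of its middle), two yellow-ended cheeks 207 mm apart and 45 mm high, reaching 40 mm back from the stops, then flaring out 25 mm more. Origin: on the bench midway between the stops, in the plane of their faces; x: walking direction, y left. Battery home: its origin at dock (-52.5, 0) mm, axes parallel.
- dock_diag (a point): a reference at the dock's origin whose x axis is turned 45 degrees to the left (counter-clockwise from above) of the dock's x axis; only for telling which end of the battery leads.
- multimeter: green multimeter, 150 x 75 x 32 mm, loose, left of the dock. Origin: centre of its underside.
- pliers: pliers with red handles, 175 mm long, lying loose right of the dock. Origin: on the bench at mid length.
- mug: blue mug, 80 mm wide, 92 mm high, far left. Origin: centre of its foot.
- screwdriver: screwdriver lying loose on the right side of the bench. Origin: on the bench, about mid length.
- parts_tray: flat black tray 200 x 150 x 30 mm, left side of the bench. Origin: centre of its underside.
Mind the look-alikes: they are no part of the job. Leave any orange look-alike of the battery alone.

How it is judged:
On the way, in this order (a step that is already met when the one before it is completed fails the run):
1. the left end leads: the battery is turned clockwise by at least 0.11 rad (18 mm across its width) from the dock's direction (angle between the x axis of battery and the x axis of dock_diag, either way round above 0.895 rad), for 0.1 s.
2. the right end leads by at least as much (angle between the x axis of battery and the x axis of dock_diag, either way round below 0.675 rad), for 0.1 s.
3. the left end leads again (angle between the x axis of battery and the x axis of dock_diag, either way round above 0.895 rad), for 0.1 s.
At the end, for the whole second after the job is handed in: The battery stands flat and still on the bench, both ends of its front within 4 mm of the plane of the stops, and its middle within 22 mm of the dock's middle sideways (between the cheeks) (x of each of front_left, front_right in the frame of dock above -0.004 m and y of battery in the frame of dock between -0.022 and 0.022 m and angle between battery's own z axis and vertical below 0.05 rad and height (world z) of battery below 0.006 m and linear speed of battery below 0.01 m/s); the robot touches nothing.
It fails at once if the display is pressed (over 1.5 N) (contact force between display and anything else above 1.5 N).
It fails at once if the battery is slammed or forced against the dock (over 45 N) (contact force between battery and dock above 45 N).
It fails at once if the battery is lifted (over 12 mm) or tipped (over 0.15 rad) (height (world z) of battery above 0.012 m or angle between battery's own z axis and vertical above 0.15 rad).
It fails at once if another thing on the bench is moved by more than 25 mm (distance of any of multimeter, pliers, mug, screwdriver, parts_tray from where it was at the start of the episode above 0.025 m).
It also fails if it takes over 72 s, if anything falls off the work surface, if the arm or the gripper's body presses on something with over 40 N, if the wrist force passes 120 N, or if a joint passes its speed limit or range.

## Working session

There is one attempt and no reset: what is moved stays moved. The work goes in short steps, each a Python script; the robot and the scene stay as the last script left them, time stands still between calls to the robot, and variables do not carry over. Pictures are saved under pics/ and viewed, at most 10 in all, crops included, and the job is handed in when it is done.

```bash
mkdir -p pics; ls; python3 - <<'E'
from rig import manip, snapshot, camera_model, recognise
import cv2
for n in("top","side"):
    im=snapshot(n); cv2.imwrite(f"pics/{n}0.png",im[:,:,::-1]); print(n,camera_model(n))
    for t in("battery","dock","display","bumper_left","bumper_right","front_left","front_right"):
        try: print(t,[(round(d["score"],2),d["centre"]) for d in recognise(t,n)])
        except Exception as e: print(t,e)
s=manip.get_state();print(s["time"],s["tool_pos"],s["ee_rot"],s["opening"])
E
```

```text
pics
top {'vertical_fov': 44.271067987283224, 'cx': 273.4008778104693, 'cy': 210.38007153615365, 'rvec': array([ 2.13688757, -2.10952767,  0.20403305]), 'tvec': array([0.00352346, 0.55269402, 1.57105759])}
battery [(0.73, [0.3137, -0.1988, 0.0675]), (0.63, [0.3899, 0.1145, 0.0695]), (0.61, [0.5104, -0.0953, 0.0698]), (0.23, [0.3938, 0.4268, -0.0])]
dock [(0.9, [0.7308, -0.0536, 0.0555])]
display [(0.56, [0.471, -0.1074, 0.0537])]
bumper_left [(0.96, [0.3909, 0.1081, 0.071]), (0.76, [0.5089, -0.0949, 0.072]), (0.37, [0.5347, -0.4133, 0.0246])]
bumper_right [(0.9, [0.5098, -0.0929, 0.0675]), (0.87, [0.3148, -0.1989, 0.072]), (0.7, [0.3914, 0.1081, 0.0704])]
front_left [(0.96, [0.5093, -0.0944, 0.0704]), (0.92, [0.317, -0.1923, 0.0726]), (0.56, [0.3902, 0.1053, 0.0687])]
front_right [(0.96, [0.3913, 0.1029, 0.0707]), (0.91, [0.317, -0.1973, 0.0671]), (0.72, [0.5082, -0.0905, 0.0691]), (0.62, [0.7343, -0.0552, 0.0593])]
side {'vertical_fov': 52.18737213585621, 'cx': 283.13960549843335, 'cy': 208.7925119495753, 'rvec': array([ 0.08519547, -2.70496255,  1.50207499]), 'tvec': array([0.54380629, 0.07665067, 1.30584778])}
battery [(0.98, [0.3963, 0.1452, 0.0703]), (0.93, [0.5125, -0.0344, 0.0652]), (0.8, [0.3263, -0.1532, 0.0579])]
dock [(0.85, [0.7211, 0.0098, 0.0489])]
display [(0.51, [0.4355, 0.1346, 0.0398]), (0.47, [0.2816, -0.157, 0.0366])]
bumper_left [(0.95, [0.3918, 0.148, 0.0644]), (0.89, [0.5098, -0.0376, 0.0688]), (0.87, [0.3191, -0.1515, 0.0661])]
bumper_right [(0.75, [0.3876, 0.1464, 0.0677]), (0.71, [0.5085, -0.035, 0.0692]), (0.59, [0.3229, -0.1532, 0.068])]
front_left [(0.96, [0.3907, 0.1474, 0.0712]), (0.83, [0.5096, -0.0349, 0.07]), (0.63, [0.3248, -0.1504, 0.0662])]
front_right [(0.73, [0.5149, -0.0383, 0.0716]), (0.71, [0.3263, -0.1531, 0.0675]), (0.56, [0.3946, 0.15, 0.0652])]
0.8 [ 0.2655342  -0.59330466  0.20548126] [1.11408064e-05 9.77946602e-01 2.08855078e-01 6.12348141e-06] 0.09422563704977671
```

View pics/top0.png

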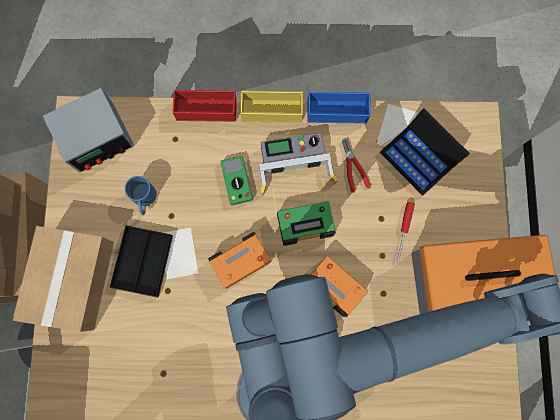

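View pics/side0.png

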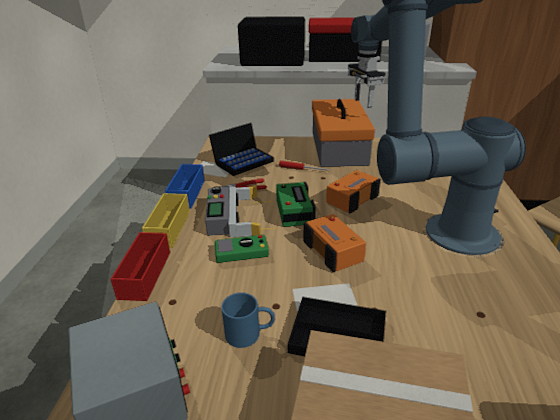

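The top view shows the green pack at (306,222), with orange look-alikes at (240,260) and (337,285), and the dock at (297,155). The display and bumpers are on the robot's side. The two cameras disagree by about 5 cm in y, so I'll check the calibrations against the known robot pose.

```bash
cat > h.py <<'E'
import numpy as np, cv2
from rig import manip, snapshot, camera_model, recognise, job
def cam(n):
    c=camera_model(n); f=210/np.tan(np.radians(c["vertical_fov"])/2)
    return np.array([[f,0,c["cx"]],[0,f,c["cy"]],[0,0,1]]),np.array(c["rvec"]),np.array(c["tvec"])
def proj(n,P):
    K,r,t=cam(n); return cv2.projectPoints(np.array(P,float).reshape(-1,3),r,t,K,None)[0].reshape(-1,2)
def ray(n,uv,z):
    K,r,t=cam(n);R=cv2.Rodrigues(r)[0]; d=np.linalg.solve(K@R,np.r_[uv,1]);c=-R.T@t
    return c+d*(z-c[2])/d[2]
E
python3 - <<'E'
from h import *
for n in("top","side"):
    K,r,t=cam(n);R=cv2.Rodrigues(r)[0]
    print(n,"pos",(-R.T@t).round(3),"fwd",R[2].round(3),"f",K[0,0].round(1))
    print(proj(n,[[0,0,0],manip.get_state()["tool_pos"],[.51,-.095,.07],[.51,-.035,.07],[0.5,.0,0]]).round(0).tolist())
im=cv2.imread("pics/top0.png")[100:280,200:400]; a=cv2.resize(im,(660,594),interpolation=cv2.INTER_CUBIC)
cv2.imwrite("pics/t0c.png",a)
E
```

```text
top pos [0.247 0.013 1.647] fwd [ 0.188 -0.001 -0.982] f 516.2
[[275.0, 392.0], [492.0, 305.0], [307.0, 223.0], [288.0, 223.0], [276.0, 229.0]]
side pos [0.457 1.103 0.762] fwd [ 0.067 -0.846 -0.528] f 428.8
[[462.0, 234.0], [363.0, 105.0], [296.0, 195.0], [295.0, 204.0], [298.0, 229.0]]
```

View pics/t0c.png

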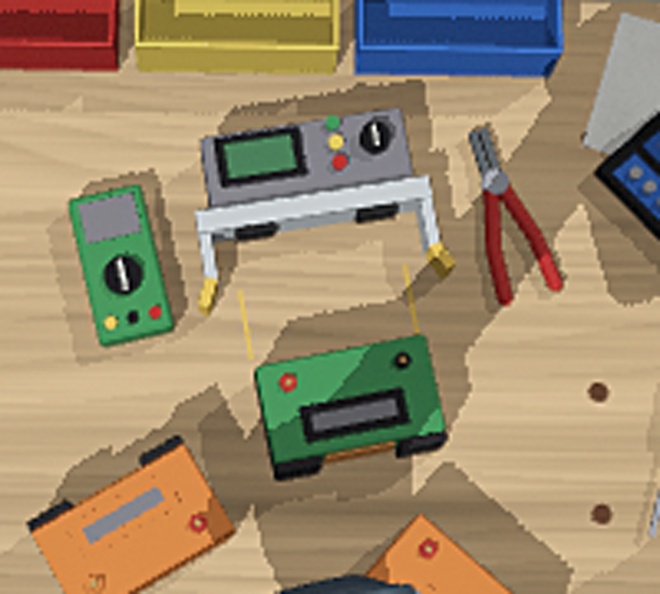

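The calibrations agree with the arm. The side network is just biased towards the visible end face. The enlarged crop confirms the green pack at crop (350,405), which is top (306,222). Its bumpers and display face the robot, and the dock is ahead of it. Next I'll fit the poses by model.

```bash
cat >> h.py <<'E'
from scipy.optimize import minimize
def T(p,pts):
    c,s=np.cos(p[2]),np.sin(p[2]); pts=np.atleast_2d(np.array(pts,float))
    o=pts.copy(); o[:,0]=p[0]+c*pts[:,0]-s*pts[:,1]; o[:,1]=p[1]+s*pts[:,0]+c*pts[:,1]; return o
BODY=[[x,y,z] for x in(-.0425,.0525) for y in(-.0825,.0825) for z in(0,.07)]
TOP=[[-.0425,-.0825,.07],[.0525,-.0825,.07],[.0525,.0825,.07],[-.0425,.0825,.07]]
def green(n,im,p,tall=False):
    hsv=cv2.cvtColor(im,cv2.COLOR_RGB2HSV)
    m=cv2.inRange(hsv,(55,90,30),(90,255,255))
    roi=np.zeros_like(m); q=proj(n,T(p,[[x,y,z] for x in(-.08,.08) for y in(-.12,.12) for z in(0,.07)]))
    cv2.fillConvexPoly(roi,cv2.convexHull(q.astype(np.int32)),255)
    return m&roi
def fit(ims,p0):
    """pose x,y,yaw: distance of visible-green outline to model hull, by soft IoU over cameras"""
    ms={n:cv2.morphologyEx(green(n,im,p0),cv2.MORPH_CLOSE,np.ones((13,13))) for n,im in ims.items()}
    def cost(d):
        p=np.array(p0)+np.array(d)*[.01,.01,.1]; c=0
        for n,m in ms.items():
            a=np.zeros((m.shape[0]*2,m.shape[1]*2),np.uint8)
            h=cv2.convexHull(proj(n,T(p,BODY if n=="side" else TOP)).astype(np.float32))
            cv2.fillConvexPoly(a,np.round((h*2+.5)*16).astype(np.int32),255,shift=4)
            b=cv2.resize(m,None,fx=2,fy=2,interpolation=cv2.INTER_NEAREST)
            c+=1-np.count_nonzero(a&b)/np.count_nonzero(a|b)
        return c/len(ms)
    best=min((minimize(cost,d0,method="Nelder-Mead",options=dict(initial_simplex=np.array(d0)+np.vstack([np.zeros(3),np.eye(3)]),xatol=.02,fatol=1e-4)) for d0 in([0,0,0],[0,0,1.2],[0,0,-1.2])),key=lambda r:r.fun)
    return np.array(p0)+best.x*[.01,.01,.1],best.fun
E
python3 - <<'E'
from h import *
ld=lambda n:cv2.imread(f"pics/{n}0.png")[:,:,::-1].copy()
im={n:ld(n) for n in("top","side")}
p0=[.51,-.095,.15]
for k in(["top"],["side"],["top","side"]): print(k,fit({n:im[n] for n in k},p0))
p=fit(im,p0)[0]
# dock features in top picture
g=lambda u,v,z:ray("top",(200+u/3.3,100+v/3.3),z)[:2].round(4)
print("wall top front edge L,R",g(197,213,.05),g(430,179,.05))
print("cheek inner junction",g(214,283,.045),g(428,250,.045),"tips",g(205,312,.045),g(447,272,.045))
print("stops front top corners",g(236,230,.04),g(278,224,.04),g(357,210,.04),g(397,205,.04))
print("orange corner",g(420,515,.07),g(180,440,.07))
out=[]
for n in im:
    a=im[n][:,:,::-1].copy()
    for P in([*TOP],): cv2.polylines(a,[np.int32(proj(n,T(p,P)).round())],True,(0,0,255),1)
    c=a[100:280,200:400] if n=="top" else a[120:280,180:380]
    out.append(cv2.resize(c,(400,360)if n=="top" else (400,320),interpolation=cv2.INTER_CUBIC)[:320])
a=im["side"][:,:,::-1][170:270,195:320]
cv2.imwrite("pics/f0.png",np.vstack([np.hstack(out)]))
E
```

```text
['top'] (array([ 0.51334487, -0.08961953,  0.20766859]), np.float64(0.03796128251663644))
['side'] (array([ 0.51378629, -0.10355768,  0.16832159]), np.float64(0.11741958164879596))
['top', 'side'] (array([ 0.51307566, -0.0904806 ,  0.18637895]), np.float64(0.09359689366026908))
wall top front edge L,R [0.702  0.0564] [ 0.7394 -0.1701]
cheek inner junction [0.6336 0.0389] [ 0.6693 -0.1682] tips [0.6048 0.0471] [ 0.6476 -0.1864]
stops front top corners [0.6882 0.0184] [ 0.6948 -0.0225] [ 0.71   -0.0996] [ 0.7156 -0.1388]
orange corner [ 0.4091 -0.1559] [0.4764 0.0679]
```

View pics/f0.png

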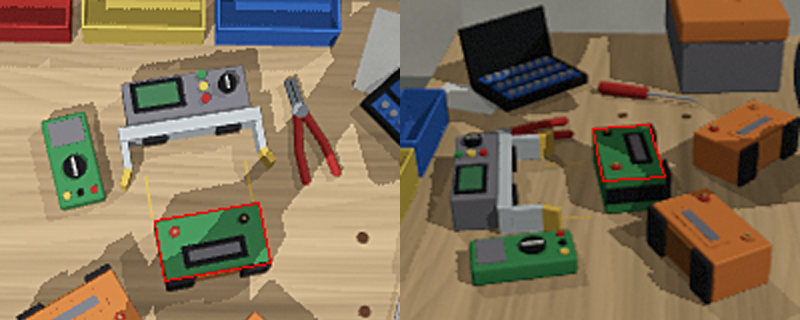

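Dock origin is about (0.699,-0.059) with yaw 0.168. The pack, relative to the dock, is at x -0.189, y 0, yaw +0.03, and the fit overlay matches in both views. Now I'll move behind the left bumper and check visibility.

```bash
cat >> h.py <<'E'
DOCK=np.array([.699,-.059,.168])
def w(x,y,z): return T(DOCK,[[x,y,z]])[0]      # dock frame -> world
def d(P):                                       # world pose -> dock frame
    c,s=np.cos(DOCK[2]),np.sin(DOCK[2]); v=np.array(P[:2])-DOCK[:2]
    return np.array([c*v[0]+s*v[1],-s*v[0]+c*v[1],(P[2]-DOCK[2]) if len(P)>2 else 0])
def quat(yaw,flip):
    from scipy.spatial.transform import Rotation as Ro
    y=np.array([-np.sin(yaw),np.cos(yaw),0])*(-1 if flip else 1); z=np.array([0,0,-1.])
    q=Ro.from_matrix(np.c_[np.cross(y,z),y,z]).as_quat(); return q[[3,0,1,2]]
def look(p0,cams=("top",)):
    ims={n:snapshot(n) for n in cams}; return fit(ims,p0),ims
E
python3 - <<'E'
from h import *
manip.command_gripper(0.0)
s=manip.get_state(); print(s["opening"],s["time"],s["force"])
b=np.array([.5132,-.090,.195])
P=T(b,[[-.0525-.035,.06,.0]])[0]
for f in(0,1):
    q=quat(DOCK[2],f); print(f,manip.inverse_kinematics(np.r_[P[:2],.14],q),manip.inverse_kinematics(w(-.12,0,.02),q))
manip.movel(s["tool_pos"]+[0,0,.1],feed=.2)
q=min((quat(DOCK[2],f) for f in(0,1)),key=lambda q:abs((lambda a:9 if a is None else a[5])(manip.inverse_kinematics(np.r_[P[:2],.14],q))))
print("q",q.tolist())
manip.reach(np.r_[P[:2],.2],q); manip.movel(np.r_[P[:2],.02],feed=.12)
s=manip.get_state(); print(s["tool_pos"],s["force"],s["time"],d(s["tool_pos"]))
r,ims=look(b,("top","side")); print(r)
print(fit({"side":ims["side"]},b),fit({"top":ims["top"]},b))
cv2.imwrite("pics/v1.png",np.hstack([cv2.resize(ims["top"][90:300,190:410],(400,382)),cv2.resize(ims["side"][120:300,180:400],(400,382))])[:,:,::-1])
E
```

```text
0.000678453737095438 2.2167 [-0.54887208  0.4657064  -0.64613306]
0 [-3.87577384e-01 -2.58992107e-01  2.18377460e+00 -4.44089210e-16
  1.21681016e+00 -2.12637371e+00] [-3.28662300e-01  3.34994195e-01  1.82228023e+00 -4.44089210e-16
  9.84318229e-01 -2.06745863e+00]
1 [-3.87577384e-01 -2.58992107e-01  2.18377460e+00 -4.44089210e-16
  1.21681016e+00  1.01521894e+00] [-3.28662300e-01  3.34994195e-01  1.82228023e+00 -4.44089210e-16
  9.84318229e-01  1.07413403e+00]
q [-0.0, 0.9964740739761476, 0.08390125084514082, 0.0]
[ 0.41630463 -0.04831122  0.02060758] [-0.11878616  0.02767568 -0.41078371] 6.5833 [-0.27692807  0.05780803 -0.14739242]
(array([ 0.51344835, -0.09113099,  0.18645028]), np.float64(0.20809940429584145))
(array([ 0.51374628, -0.10352688,  0.16735948]), np.float64(0.11843261289755758)) (array([ 0.51375626, -0.09035639,  0.19674908]), np.float64(0.2688286103955144))
```

View pics/v1.png

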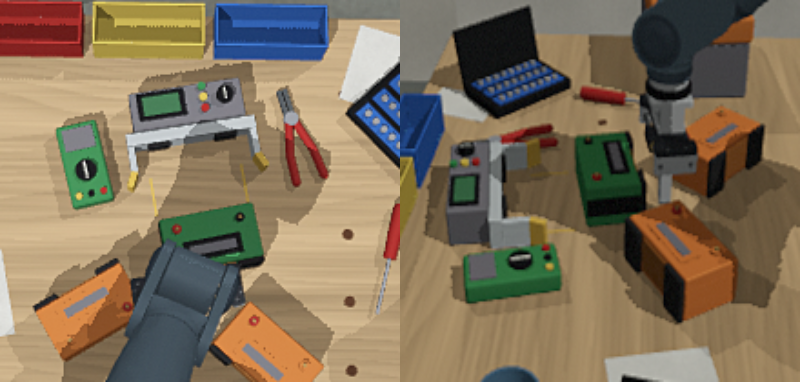

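The top view keeps the pack's whole front edge visible, at crop about (160..262, 203..240). I'll fit on the front strip and make the first swing by pushing the left bumper.

```bash
cat >> h.py <<'E'
Q=quat(DOCK[2],1) if abs(quat(DOCK[2],1)[2]-.0839)<.01 else quat(DOCK[2],0)
STRIP=[[.027,-.0825,.07],[.0525,-.0825,.07],[.0525,.0825,.07],[.027,.0825,.07]]
def front(p0):
    """world pose of the pack from the top camera, by its front strip only"""
    m=cv2.resize(cv2.morphologyEx(green("top",snapshot("top"),p0),cv2.MORPH_CLOSE,np.ones((9,9))),None,fx=3,fy=3,interpolation=cv2.INTER_LINEAR)>127
    def poly(p,P):
        a=np.zeros(m.shape,np.uint8)
        cv2.fillConvexPoly(a,np.round(((proj("top",T(p,P))+.5)*3-.5)*16).astype(np.int32),1,shift=4); return a>0
    def cost(e):
        p=np.array(p0)+e*np.array([.01,.01,.1])
        return (np.count_nonzero(m&~poly(p,TOP))+np.count_nonzero(poly(p,STRIP)&~m))/3000
    r=min((minimize(cost,s,method="Nelder-Mead",options=dict(initial_simplex=np.array(s)+np.vstack([np.zeros(3),np.eye(3)]),xatol=.02,fatol=1e-3)) for s in([0,0,0],[0,0,.8],[0,0,-.8])),key=lambda r:r.fun)
    return np.array(p0)+r.x*[.01,.01,.1],r.fun
PIV=.095; OFF=.010; Z=.02; LAT=.061
def say(tag,b,extra=""):
    s=manip.get_state(); print(tag,"dock-frame",(d(b)*[1e3,1e3,1]).round(3),"fronts x",[round(d(T(b,[[.0525,y,0]])[0])[0]*1e3,1) for y in(.0825,-.0825)],"t",round(s["time"],1),"F",np.round(s["force"],1),extra)
def approach(b,sg,back=.03):
    """get behind the bumper (sg=+1 left,-1 right), then touch it"""
    here=manip.get_state()["tool_pos"]; h=d(here)
    tgt=d(T(b,[[-.0525-OFF,sg*LAT,0]])[0]); rear=min(d(T(b,[[-.0525-OFF,y,0]])[0])[0] for y in(.0825,-.0825))-.018
    if abs(h[1]-tgt[1])>.02:
        manip.movel(w(min(rear,h[0]-.012),h[1],Z),Q,feed=.15); manip.movel(w(rear,tgt[1],Z),Q,feed=.2)
        manip.movel(w(tgt[0]-.010,tgt[1],Z),Q,feed=.12)
    hit=manip.movel(w(tgt[0]+.015,tgt[1],Z),Q,feed=.025,until_force=1.5)
    c=d(manip.get_state()["tool_pos"]); print(" touch",hit,(c*1e3).round(1),"expected",(tgt*1e3).round(1))
def swing(b,sg,yaw,maxstep=.03,feed=.04,lim=25,n=8):
    """push bumper sg until relative yaw passes the goal; returns pose"""
    for i in range(n):
        dy=d(b)[2]-yaw; rem=dy*sg
        if rem<.012: break
        a=-sg*min(rem*.9,maxstep/.155)
        # contact moves as battery point turning about its pivot
        r=np.array([-.0525,sg*(LAT+PIV)]); c,s=np.cos(a),np.sin(a)
        v=T([0,0,d(b)[2]],[[c*r[0]-s*r[1]-r[0],s*r[0]+c*r[1]-r[1],0]])[0]
        h=d(manip.get_state()["tool_pos"])
        stop=manip.movel(w(h[0]+v[0],h[1]+v[1],Z),Q,feed=feed,until_force=lim)
        g=b+np.array([0,0,a]); g[:2]+=np.array([np.cos(b[2]),np.sin(b[2])])*PIV*abs(a)
        b,f=front(g); say(" push",b,f"fit {f:.2f} stop {stop}")
        if stop: break
    return b
E
python3 - <<'E'
from h import *
b,f=front(np.array([.5132,-.090,.195])); say("start",b,f)
approach(b,1)
b=swing(b,1,-.16,maxstep=.015)
np.save("b.npy",b)
E
```

```text
start dock-frame [-1.8897e+02  1.7100e-01  3.4000e-02] fronts x [np.float64(-139.3), np.float64(-133.7)] t 6.7 F [0.2 0.7 0.6] 0.053
 touch True [-252.5   59.  -148.4] expected [-253.5   59.  -168. ]
 push dock-frame [-1.81838e+02 -1.11700e+00 -9.00000e-02] fronts x [np.float64(-122.2), np.float64(-136.9)] t 8.3 F [-5.7  1.2  3.5] fit 0.14 stop False
 push dock-frame [-1.78749e+02  2.56000e-01 -1.49000e-01] fronts x [np.float64(-114.6), np.float64(-139.0)] t 8.8 F [-4.   2.3  1.5] fit 0.08 stop False
```

The first swing reached yaw -0.149, so the left end leads. Next are the right and then left swings.

```bash
python3 - <<'E'
from h import *
b=np.load("b.npy")
for sg,y in((-1,.16),(1,-.16)):
    approach(b,sg)
    b,f=front(b); say("touched",b,f)
    b=swing(b,sg,y,maxstep=.025); np.save("b.npy",b)
    if d(b)[2]*-sg<.12: break
E
```

```text
touch True [-248.5  -50.6 -148.4] expected [-249.6  -50.8 -168. ]
touched dock-frame [-1.77236e+02  1.36000e-01 -1.26000e-01] fronts x [np.float64(-114.8), np.float64(-135.5)] t 10.8 F [-0.9 -0.4 -0.7] 0.07
 push dock-frame [-1.66454e+02  1.58600e+00  3.10000e-02] fronts x [np.float64(-116.5), np.float64(-111.5)] t 11.7 F [-5.1 -2.4 -0.4] fit 0.12 stop False
 push dock-frame [-155.286    2.546    0.166] fronts x [np.float64(-117.2), np.float64(-89.9)] t 12.3 F [-3.5 -4.7 -2.4] fit 0.06 stop False
 touch True [-227.3   52.6 -148.4] expected [-227.    52.4 -168. ]
touched dock-frame [-1.54744e+02  1.48400e+00  1.51000e-01] fronts x [np.float64(-115.3), np.float64(-90.4)] t 14.3 F [ 0.2 -0.1 -0. ] 0.19833333333333333
 push dock-frame [-1.45043e+02 -7.50000e-01 -3.70000e-02] fronts x [np.float64(-89.5), np.float64(-95.6)] t 15.2 F [-6.  -0.   2.1] fit 0.21 stop False
 push dock-frame [-136.512    0.178   -0.157] fronts x [np.float64(-71.7), np.float64(-97.6)] t 15.8 F [-4.8  1.9  3. ] fit 0.12 stop False
```

The three required swings are met. I'll keep walking towards the dock.

```bash
python3 - <<'E'
from h import *
b=np.load("b.npy")
for sg,y in((-1,.16),(1,-.16)):
    approach(b,sg)
    b=swing(b,sg,y,maxstep=.025); np.save("b.npy",b)
ims={n:snapshot(n) for n in("top","side")}
a=[]
for n,(r,c) in dict(top=((90,300),(190,410)),side=((120,300),(180,400))).items():
    i=ims[n].copy(); cv2.polylines(i,[np.int32(proj(n,T(b,TOP)).round())],True,(255,0,0),1)
    a.append(cv2.resize(i[r[0]:r[1],c[0]:c[1]],(400,382)))
cv2.imwrite("pics/v2.png",np.hstack(a)[:,:,::-1])
E
```

```text
touch True [-208.3  -50.1 -148.4] expected [-207.8  -50.3 -168. ]
 push dock-frame [-1.25712e+02  2.53000e+00  3.80000e-02] fronts x [np.float64(-76.4), np.float64(-70.1)] t 18.7 F [-4.5 -3.2 -1.1] fit 0.31 stop False
 push dock-frame [-116.28     5.944    0.161] fronts x [np.float64(-77.7), np.float64(-51.2)] t 19.3 F [-3.5 -3.5 -2. ] fit 0.24 stop False
 touch True [-187.5   56.3 -148.4] expected [-187.8   56.1 -168. ]
 push dock-frame [-1.06002e+02  1.25700e+00 -5.40000e-02] fronts x [np.float64(-49.2), np.float64(-58.0)] t 22.2 F [-6.5  0.7  2.7] fit 0.25 stop False
 push dock-frame [-100.098    2.897   -0.154] fronts x [np.float64(-35.6), np.float64(-60.9)] t 22.7 F [-4.1  2.   2.2] fit 0.21 stop False
```

View pics/v2.png

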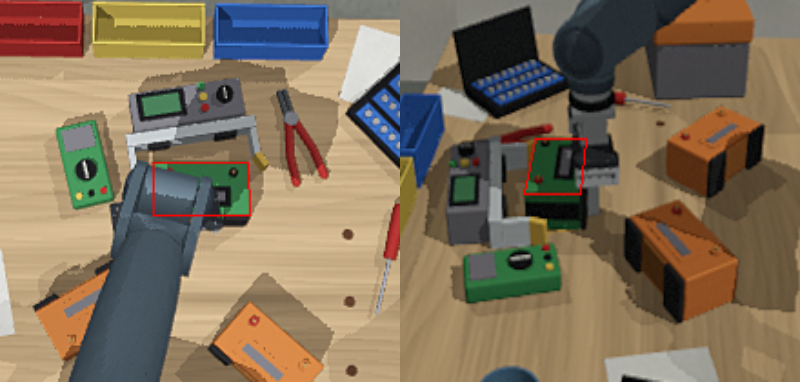

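The fit overlays the pack well in both views. It is between the cheek ends with the left end leading, and the front edge is still visible. I'll continue with slower pushes and a lower force stop.

```bash
python3 - <<'E'
from h import *
b=np.load("b.npy")
approach(b,-1); b=swing(b,-1,.15,maxstep=.02,feed=.03,lim=12); np.save("b.npy",b)
approach(b,1); b=swing(b,1,-.06,maxstep=.015,feed=.025,lim=10); np.save("b.npy",b)
E
```

```text
touch True [-170.   -47.6 -148.4] expected [-171.2  -47.8 -168. ]
 push dock-frame [-9.075e+01  4.016e+00  1.700e-02] fronts x [np.float64(-39.6), np.float64(-36.9)] t 25.8 F [-4.3 -2.6 -1.8] fit 0.41 stop False
 push dock-frame [-79.246   5.234   0.13 ] fronts x [np.float64(-37.9), np.float64(-16.5)] t 26.6 F [-3.9 -3.  -1.7] fit 0.33 stop False
 push dock-frame [-79.231   8.512   0.14 ] fronts x [np.float64(-38.7), np.float64(-15.7)] t 26.9 F [-4.  -2.1 -1.1] fit 0.34 stop False
 touch True [-149.5   60.5 -148.5] expected [-149.6   60.2 -168. ]
 push dock-frame [-7.3305e+01 -8.1100e-01  1.4000e-02] fronts x [np.float64(-22.0), np.float64(-19.6)] t 29.7 F [-6.   0.6  1.4] fit 0.34 stop False
 push dock-frame [-68.393   2.555  -0.097] fronts x [np.float64(-8.2), np.float64(-24.1)] t 30.3 F [-4.3  2.2  0.2] fit 0.28 stop False
```

```bash
python3 - <<'E'
from h import *
b=np.load("b.npy")
approach(b,-1); b=swing(b,-1,.06,maxstep=.01,feed=.025,lim=7); np.save("b.npy",b)
s=manip.get_state(); print(d(s["tool_pos"]),s["force"])
E
```

```text
touch True [-134.1  -52.  -148.4] expected [-136.5  -52.1 -168. ]
 push dock-frame [-6.8279e+01  9.1810e+00 -5.7000e-02] fronts x [np.float64(-11.1), np.float64(-20.6)] t 32.6 F [-0.8 -1.1 -0.7] fit 0.49 stop True
[-0.13359791 -0.05194269 -0.14971183] [-0.80607235 -1.06920289 -0.7043761 ]
```

```bash
python3 - <<'E'
from h import *
b=np.load("b.npy"); b[:2]=w(-.0675,.003,0)[:2]; b[2]=DOCK[2]-.08
b=swing(b,-1,.06,maxstep=.01,feed=.025,lim=15); np.save("b.npy",b)
s=manip.get_state(); print(d(s["tool_pos"]),s["force"])
i={n:snapshot(n) for n in("top","side")}
cv2.imwrite("pics/v3.png",np.hstack([cv2.resize(i["top"][110:240,220:360],(400,372)),cv2.resize(i["side"][160:290,190:330],(400,372))])[:,:,::-1])
E
```

```text
push dock-frame [-6.3623e+01  6.9530e+00  3.4000e-02] fronts x [np.float64(-14.0), np.float64(-8.3)] t 33.2 F [-4.4 -1.7 -3.3] fit 0.46 stop False
 push dock-frame [-6.1313e+01  7.2590e+00  4.8000e-02] fronts x [np.float64(-12.9), np.float64(-4.9)] t 33.6 F [-4.  -1.5 -2.7] fit 0.46 stop False
[-0.12073019 -0.05660891 -0.14795518] [-3.96745939 -1.48355654 -2.68459895]
```

View pics/v3.png

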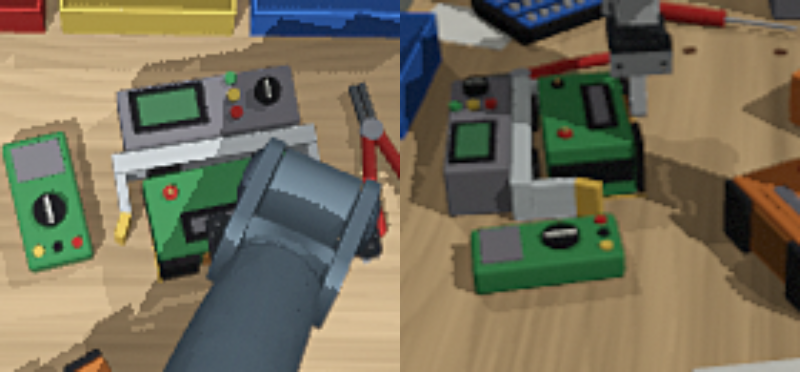

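The pack is about 10 mm from the stops, central between the cheeks. Now I'll seat it with slow alternating pushes, detecting the stops by force.

```bash
cat >> h.py <<'E'
def seat(b,sg,dist):
    approach(b,sg); h=d(manip.get_state()["tool_pos"])
    hit=manip.movel(w(h[0]+dist,h[1],Z),Q,feed=.012,until_force=14)
    s=manip.get_state(); b2,f=front(b); say(" seat",b2,f"fit {f:.2f} hit {hit} finger {(d(s['tool_pos'])*1e3)[:2].round(1)}")
    return hit
E
python3 - <<'E'
from h import *
b=np.load("b.npy"); b[:2]=w(-.0615,.003,0)[:2]; b[2]=DOCK[2]+.045
h1=seat(b,1,.012)
# pose from finger contact
x=d(manip.get_state()["tool_pos"])[0]; print(x)
E
```

```text
touch True [-127.2   61.3 -148.5] expected [-126.7   61.1 -168. ]
 seat dock-frame [-5.7042e+01 -1.8990e+00 -2.5000e-02] fronts x [np.float64(-2.5), np.float64(-6.6)] t 36.5 F [-0.2 -0.1  1.3] fit 0.42 hit True finger [-119.5   63.4]
-0.11965651456378086
```

```bash
python3 - <<'E'
from h import *
b=np.array([*w(-.0585,.002,0)[:2],DOCK[2]-.02])
seat(b,-1,.012)
b=np.array([*w(-.0570,.002,0)[:2],DOCK[2]+.0])
seat(b,1,.010)
i={n:snapshot(n) for n in("top","side")}
cv2.imwrite("pics/v4.png",np.hstack([cv2.resize(i["top"][110:240,220:360],(400,372),interpolation=cv2.INTER_CUBIC),cv2.resize(i["side"][170:260,220:320],(400,372),interpolation=cv2.INTER_CUBIC)])[:,:,::-1])
E
```

```text
touch True [-119.4  -57.7 -148.4] expected [-122.2  -57.7 -168. ]
 seat dock-frame [-5.6585e+01  6.4460e+00  1.6000e-02] fronts x [np.float64(-5.4), np.float64(-2.8)] t 39.0 F [ 0.6 -0.3 -0.7] fit 0.45 hit True finger [-118.6  -57.3]
 touch True [-118.8   63.2 -148.4] expected [-119.5   63.  -168. ]
 seat dock-frame [-5.5952e+01 -2.2480e+00 -1.0000e-02] fronts x [np.float64(-2.6), np.float64(-4.3)] t 41.4 F [-0.5  0.9 -0.4] fit 0.40 hit True finger [-119.3   63.6]
```

View pics/v4.png

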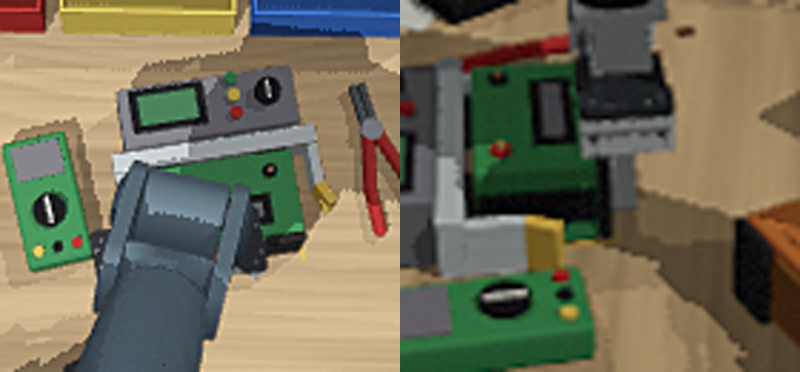

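Both sides now stop hard at nearly equal finger positions (-119.3 left, -118.6 right). I'll confirm with a firmer push of 22 N on each, which should barely move the pack if it is seated.

```bash
python3 - <<'E'
from h import *
b=np.array([*w(-.0562,.002,0)[:2],DOCK[2]])
for sg in(-1,1):
    approach(b,sg); h=d(manip.get_state()["tool_pos"])
    hit=manip.movel(w(h[0]+.006,h[1],Z),Q,feed=.008,until_force=22)
    s=manip.get_state(); print(sg,hit,(d(s["tool_pos"])[:2]*1e3).round(1),s["time"])
# withdraw clear and look with the arm out of the way
h=d(manip.get_state()["tool_pos"]); manip.movel(w(h[0]-.04,h[1],Z),Q,feed=.1)
P=manip.get_state()["tool_pos"].copy(); P[2]=.25; manip.movel(P,feed=.2)
manip.reach([.3,-.3,.3],Q)
i={n:snapshot(n) for n in("top","side")}
p,f=fit({"top":i["top"]},b); say("end",p,f)
cv2.imwrite("pics/v5.png",np.hstack([cv2.resize(i["top"][110:240,220:360],(400,372),interpolation=cv2.INTER_CUBIC),cv2.resize(i["side"][170:260,220:320],(400,372),interpolation=cv2.INTER_CUBIC)])[:,:,::-1])
E
```

```text
touch True [-118.2  -58.8 -148.4] expected [-118.7  -59.  -168. ]
-1 True [-118.8  -58.1] 43.9583
 touch True [-118.9   63.1 -148.4] expected [-118.7   63.  -168. ]
1 True [-119.4   63.5] 46.4
end dock-frame [-5.6611e+01  2.0260e+00  1.7000e-02] fronts x [np.float64(-5.5), np.float64(-2.7)] t 49.7 F [-0.1  0.2  0.8] 0.041290121533187896
```

View pics/v5.png

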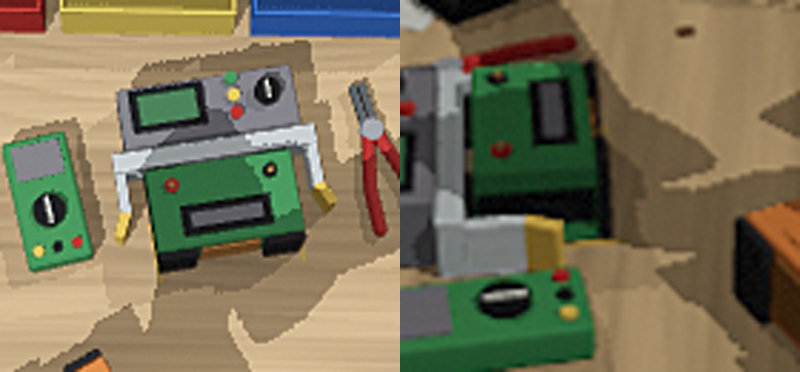

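The pack sits square against both stops, with its front edge parallel to the dock wall, and it didn't move under 22 N on either side. The arm is clear, so I'll hand it in.

```bash
python3 -c "
from rig import job; print(job.finish_job())"
```

```text
the job is handed in; nothing more can be done
None
```

I walked the battery pack into the dock with the required left, right, left swings, then four more; its front is against both stops (neither side moved under a 22 N push), it sits about 2 mm off centre between the cheeks, and the job was handed in at about 50 s, with no verdict returned.

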